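# Close the crate of little bottles: fold the flap over and tuck it under the lip

## Robot

A 6-joint arm with a two-finger parallel gripper is mounted at the origin on the work surface. World frame = base frame: x ahead of the robot, y to its left, z up, the work surface at z = 0. Lengths are in m, angles in rad, forces in N, time in s.
With the tool pointing down it reaches from about 0.275 to 0.725 m from the base axis. Payload 5.6 kg.
Tool frame: the origin (TCP) lies at the very end of the fingers, on their centre line; the grasp point (between the pads) lies 19 mm behind it; z points along the fingers, y is the direction in which the jaws open and shut (so a half turn about z gives the same grasp; the last joint's range is limited). The gripper opens to 85 mm and grips with 20 to 120 N. Pads are 22 mm wide; open, the fingers measure 114 mm over their backs; the gripper's body (76 mm by 85 mm) begins 54 mm behind the grasp point. The pads swing forward as they close: fully open they stand 13 mm farther back than shut.
Start: joints at [-0.985, 0.255, 0.108, 0, -1.424, -0.285], TCP at [0.163, -0.525, 0.231] pointing down, gripper open.
Joint ranges: [-2.95, 2.95], [-1.21, 1.97], [-1.09, 1.5], [-2.87, 1.71], [-2.94, -0.07], [-3.05, 3.05]. Speed limits (rad/s): [2.57, 2.57, 3.14, 3.14, 3.14, 3.14].

## Interface

Orientations are given as a rotation vector (axis times angle).
In Python, from station import readout, cams, ticket gives the robot as it stands.
- The arm moves only by the shell command python3 -m inch 'ROWS' [FORCE]. ROWS is a JSON object of lists of equal length, an entry for each row: "turn": the turn, a rotation vector about the tool's x, y, z in degrees, a list of three; "offset": the shift along the tool's x, y, z in m, a list of three; "claw": the gripper's target within -1 to 1 (fully open at 1, half-way at 0, shut at -1). A call has 1 to 8 rows; each row is the pose to reach, as a shift and turn from the pose commanded when the call began, along the tool's axes at that moment; what a row does not reach only later rows make up. A row lasts 1/12 s, in which the tool goes at most 41.7 mm and 7.16 degrees, less where a joint would pass 70% of its speed; a pose out of reach is approached as far as the arm can. A call with a gripper value outside its range is refused whole. The fingers move at their own pace and stop on an object; FORCE is the grip in N (left out, the last holds). Time passes only in rows, so rows that repeat a pose let the fingers close. It gives the time, the measured TCP pose, the force and the opening at its end, in the units of the state.
- readout.observe(): the state, without advancing time (a new reading comes with each control period).
- cams.grab_frame(name): name is "side" or "top"; returns a dict with "img" (400x640x3 uint8, blue, green, red), "K" (3x3 intrinsics, pixels), "k1" (the pictures are not rectified: a ray, as slopes to the right and down, at radius r is drawn at 1 + k1 r^2 times it, then the intrinsics apply), "world_to_cam" (4x4, takes a point from world to camera coordinates). Camera axes: x right, y up, looking along -z (the intrinsics and any distortion apply to the point x, -y, -z); pixel columns grow to the right and rows downward; lengths in m; the calibration is good to about 2 mm. A picture is of the moment at which its call begins. There is no depth.
- ticket.job_done(): hands the job in, once; it reports no verdict.
The state is a dict: "time": time; "joints": joint angles; "joint_velocities": joint speeds; "joint_torque": joint torques, N m; "tool_pos": TCP position; "ee_rot": TCP orientation; "contact_force": force on the tool from outside, world axes, zero at the start; "torque": the same for the moment, N m; "gripper_width": finger opening in m.
Only numpy, scipy, OpenCV 4.12 (cv2) and the standard library are available. Lean on these libraries where they do the work, as an engineer would, in place of code of your own. Each camera call takes 0.05 s, during which the arm holds its last target.

## Task

The green crate of small clay bottles is to be carried to the kiln: close it. Pushing with the fingertips, fold the crate's hinged plywood flap over the bottles until it lies flat, keep it down and push it along until its front edge is tucked well beneath the steel lip, so that it stays shut by itself when you let go and move clear. Do not force the flap, pick nothing up, and leave the bottles, the glaze jar and the brush where they are.

Things in the scene. Friction and masses are not known exactly. Their poses are not given: they have to be found in the camera images.
- crate: Green open-topped wooden crate, fixed to the table, 100 (x) by 150 (y) by 75 (z, rim height) mm. Origin: centre of its underside. Its +y axis points from the hinge side to the lip side; its place and yaw change from run to run.
- flap (a joint): Turning angle of the flap about its hinge at the crate's -y rim, rad: 0 = lying flat on the crate, about 1.57 = standing upright, more = leaning outward (stop at 2.1). A weak hinge spring (about 0.05 N m per rad, resting near 1.9) lifts the flap again to more than 0.5 rad if it is let go untucked; pressing it flat takes about 1 N. The flap is a plywood board 92 mm wide (crate x), 146 mm long from hinge to free edge, 5 mm thick, about 45 g.
- flap_slide (a joint): How far the flap, with its hinge pins in two short slots, has been pushed along the crate's +y, m: 0 = drawn back (as at the start; the free edge then lies about 4 mm short of the lip when flat), 0.022 = fully home (stop). It takes about 5 N to slide and stays where it is put. Pushed forward too early, the flap lands on the lip and cannot go under; it must then be drawn back.
- flap_hinge (a point): Middle of the hinge axis, 78.5 mm above the table and, with the flap drawn back, 78 mm along the crate's -y from its centre, in the middle of the flap's thickness; moves with flap_slide. The axis runs along the crate's x.
- flap_edge (a point): Middle of the flap's free edge, half-way through its thickness, 146 mm from the hinge axis. The point's frame turns with the flap: its y points from hinge to free edge, its z out of the face that is on top when flat.
- step (a point): Foot of the orange thumb step on the flap's outer (upper when flat) face, 85 mm from the hinge axis, on that face. The step is 80 mm wide and 7 mm high with a square face towards the hinge, 8 mm thick, then a ramp down towards the free edge: a fingertip set on the hinge side of it can press the flap down and push it along +y.
- lip (a point): Middle of the entry edge of the bright steel lip, 60 mm wide (crate x), at 73 mm along the crate's +y and 87 mm above the table. From there its mouth narrows within 7 mm to a gap whose underside is 83.5 mm above the table (the flat flap's upper face is at 81 mm); the lip reaches on to 96 mm along +y and its top is about 90 mm high.
- bottle0_mid (a point): Small terracotta bottle standing in the crate, one of three, 34 mm across and 56 mm high, its top 62 mm above the table (below the rim); point half-way up on its axis. To be left alone.
- bottle1_mid (a point): Small terracotta bottle standing in the crate, one of three, 34 mm across and 56 mm high, its top 62 mm above the table (below the rim); point half-way up on its axis. To be left alone.
- bottle2_mid (a point): Small terracotta bottle standing in the crate, one of three, 34 mm across and 56 mm high, its top 62 mm above the table (below the rim); point half-way up on its axis. To be left alone.
- bottle3_mid (a point): A fourth such bottle standing on the table beside the crate, 34 mm across, 56 mm high; point half-way up. To be left alone.
- jar_mid (a point): Blue glaze jar with a white cap on the table, 60 mm across, 75 mm high; point half-way up. To be left alone.
- brush_grip (a point): Brush, 170 mm long, lying on the table; point on its handle. To be left alone.
Things that resemble listed ones, but are neither listed nor needed, are in the scene too. Leave any black or turquoise look-alike of the part that bears bottle3_mid alone.

How it is judged:
On the way, in this order (a step that is already met when the one before it is completed fails the run):
1. the flap is folded over the crate while still drawn back, short of the lip (value of joint flap below 0.3 rad and value of joint flap_slide below 0.01 m).
2. its edge is pushed beneath the lip (value of joint flap below 0.05 rad and value of joint flap_slide above 0.012 m), for 0.2 s.
At the end, for the whole second after the job is handed in: The flap lies flat (within 0.05 rad) with its free edge at least 6 mm beneath the lip (slid 12 mm or more of 22), at rest and held by the lip alone; the bottles, jar and brush stand within 20 mm of where they were, bottles and jar upright (all of step 2 and velocity of joint flap between -0.05 and 0.05 rad/s and y of flap_edge in the frame of lip above 0.006 m and z of flap_edge in the frame of lip below 0 m and distance of each of bottle0_mid, bottle1_mid, bottle2_mid, bottle3_mid, jar_mid, brush_grip from where it was at the start of the episode below 0.02 m and angle between each of bottle0_mid, bottle1_mid, bottle2_mid, bottle3_mid, jar_mid's own z axis and vertical below 0.2 rad); the robot touches nothing.
It fails at once if the flap is forced: more than 40 N between the fingers and the flap (contact force between the fingers and flap above 40 N).
It fails at once if a bottle, the jar or the brush is lifted, knocked over or shoved aside (20 mm) (distance of any of bottle0_mid, bottle1_mid, bottle2_mid, bottle3_mid, jar_mid, brush_grip from where it was at the start of the episode above 0.02 m or angle between any of bottle0_mid, bottle1_mid, bottle2_mid, bottle3_mid, jar_mid's own z axis and vertical above 0.3 rad).
It also fails if it takes over 43 s, if anything falls off the work surface, if the arm or the gripper's body presses on something with over 40 N, if the wrist force passes 120 N, or if a joint passes its speed limit or range.

## Working session

There is one attempt and no reset: what is moved stays moved. The work goes in short steps, Python scripts to look and compute and a shell command to move; the robot and the scene stay as the last step left them, time stands still between calls to the robot, and variables do not carry over. Pictures are saved under pics/ and viewed, and the job is handed in when it is done.

```bash
ls; mkdir -p pics; python3 - <<'E'
from station import readout, cams
import cv2
print(readout.observe())
for n in("side","top"):
    f=cams.grab_frame(n); cv2.imwrite(f"pics/{n}0.png",f["img"]); print(n,f["K"],f["k1"],f["world_to_cam"])
E
```

```text
pics
{'time': 0.0, 'joints': array([-9.85385623e-01,  2.55746851e-01,  1.07003401e-01, -5.02316169e-04,
       -1.42390199e+00, -2.84596474e-01]), 'joint_velocities': array([-0.00017619, -0.00021149, -0.00117869,  0.00033912,  0.00116014,
        0.00064628]), 'joint_torque': array([-4.66118508e-04, -3.86635172e+01,  2.37934417e+01,  5.36499113e+00,
       -6.18600214e-03,  1.75722579e-05]), 'tool_pos': array([ 0.16287801, -0.52480463,  0.23039122]), 'ee_rot': array([ 4.70573982e-01, -3.10581563e+00, -2.96264327e-03]), 'contact_force': array([ 0.56736807, -0.18571843, -1.0734466 ]), 'torque': array([0.00169417, 0.03255468, 0.0357216 ]), 'gripper_width': 0.0852891442839685}
side [[476.07143011   0.         327.06762366]
 [  0.         476.07143011 194.50242029]
 [  0.           0.           1.        ]] -0.05363383790230729 [[ 0.99948457 -0.03152753  0.00604993 -0.54138328]
 [ 0.01131391  0.52229864  0.85268759 -0.18204598]
 [-0.030043   -0.85217964  0.52238613 -0.65535076]
 [ 0.          0.          0.          1.        ]]
top [[489.70932229   0.         318.5058003 ]
 [  0.         489.70932229 201.75147118]
 [  0.           0.           1.        ]] -0.06891481198375513 [[ 0.00346502 -0.99996414  0.0077274   0.15850527]
 [ 0.9957809   0.00415891  0.09166841 -0.5849958 ]
 [-0.09169726  0.00737716  0.9957596  -0.8213193 ]
 [ 0.          0.          0.          1.        ]]
```

View pics/side0.png

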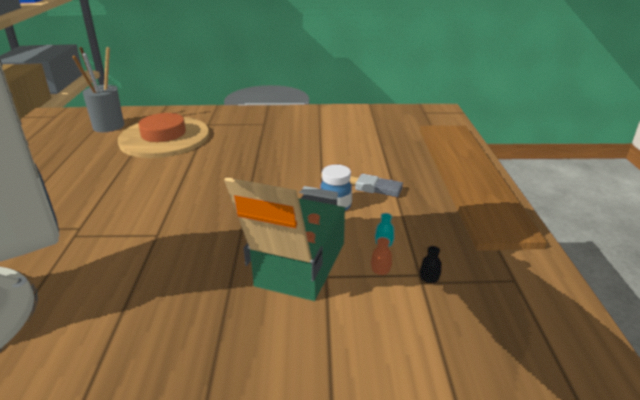

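View pics/top0.png

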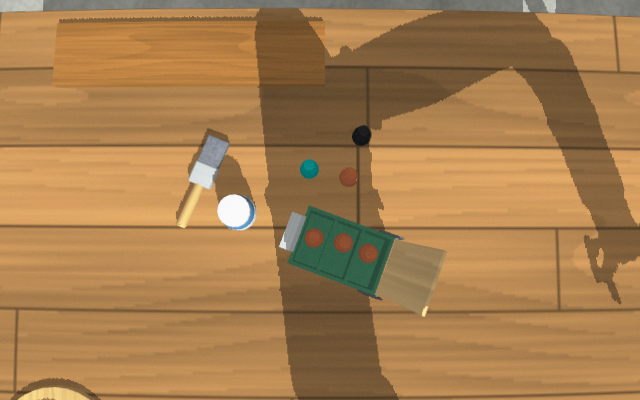

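The side view shows the crate at about (290,240), its flap upright and leaning towards the camera. In the top view the green crate is at about (345,250), the lip at about (293,232) on the left, and the flap leans out to the right at about (415,278). The jar is at (236,212) and the terracotta bottle at (348,177).

```bash
cat > h.py <<'E'
import numpy as np, cv2
from station import readout, cams
def ray(f,uv):
    K=f["K"];p=np.array([[uv]],float)
    n=cv2.undistortPoints(p,K,np.array([f["k1"],0,0,0,0.]))[0,0]
    R=f["world_to_cam"][:3,:3];t=f["world_to_cam"][:3,3]
    return -R.T@t, R.T@np.array([n[0],-n[1],-1])
def onz(f,uv,z):
    o,d=ray(f,uv); return o+d*(z-o[2])/d[2]
def proj(f,P):
    c=f["world_to_cam"]@np.append(P,1); 
    x=np.array([c[0],-c[1]])/-c[2]; x=x*(1+f["k1"]*(x@x)); return f["K"][:2,:2]@x+f["K"][:2,2]
def mid(f1,u1,f2,u2):
    a,d=ray(f1,u1);b,e=ray(f2,u2)
    s=np.linalg.lstsq(np.c_[d,-e],b-a,rcond=None)[0]; p=a+d*s[0];q=b+e*s[1]
    return (p+q)/2,np.linalg.norm(p-q)
E
python3 - <<'E'
from h import *
f=cams.grab_frame("top"); im=f["img"]; hsv=cv2.cvtColor(im,cv2.COLOR_BGR2HSV)
roi=np.zeros(im.shape[:2],np.uint8);roi[190:320,270:460]=1
m=cv2.inRange(hsv,(60,80,30),(90,255,255))*roi
m=cv2.morphologyEx(m,cv2.MORPH_CLOSE,np.ones((9,9)))
c=max(cv2.findContours(m,0,1)[0],key=cv2.contourArea)
r=cv2.minAreaRect(c); b=cv2.boxPoints(r);print(r,b)
P=np.array([onz(f,q,.075)[:2] for q in b]);print(P.round(4)); print([np.linalg.norm(P[i]-P[i-1]).round(4) for i in range(4)],P.mean(0))
big=cv2.resize(im[190:330,160:470],None,fx=2.5,fy=2.5,interpolation=2);cv2.imwrite("pics/topz.png",big)
s=cams.grab_frame("side")["img"];cv2.imwrite("pics/sidez.png",cv2.resize(s[160:310,210:460],None,fx=3,fy=3,interpolation=2))
E
```

```text
((340.9720153808594, 249.67776489257812), (91.86921691894531, 62.03207778930664), 20.637548446655273) [[287.0533  262.51358]
 [308.91684 204.46219]
 [394.89072 236.84195]
 [373.0272  294.89334]]
[[0.4812 0.2115]
 [0.5754 0.1767]
 [0.5231 0.0367]
 [0.4297 0.0728]]
[np.float64(0.1479), np.float64(0.1004), np.float64(0.1494), np.float64(0.1001)] [0.50236897 0.12445033]
```

View pics/topz.png

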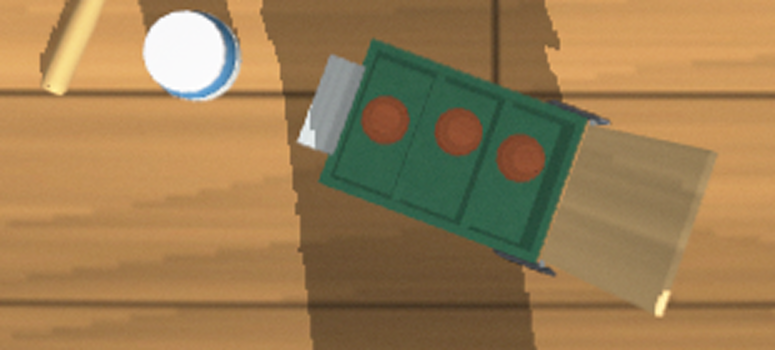

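View pics/sidez.png

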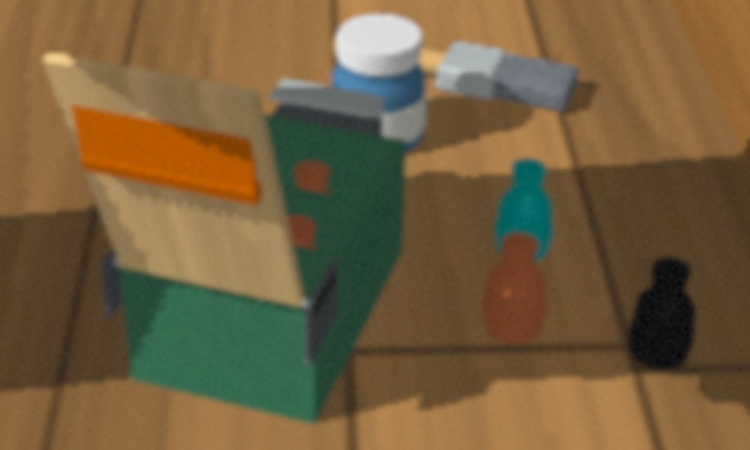

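The rim rectangle measures 100 × 149 mm, as the task states. That puts the crate centre at (0.502, 0.1245) with a yaw of about -20.4°. Next I go behind the flap with the fingers shut.

```bash
python3 -m inch '{"turn":[[0,0,-7],[0,0,-14],[0,0,-21],[0,0,-28],[0,0,-35],[0,0,-42],[0,0,-49],[0,0,-52.4]],"offset":[[-0.03,0.028,0],[-0.06,0.056,0],[-0.09,0.084,0],[-0.12,0.112,0],[-0.15,0.14,0],[-0.18,0.168,0],[-0.21,0.196,0],[-0.235,0.219,0]],"claw":[-1,-1,-1,-1,-1,-1,-1,-1]}' 30
cat >> h.py <<'E'
from scipy.spatial.transform import Rotation as Ro
C=np.array([.5024,.1245]);ey=np.array([.349,.937]);ex=np.array([.937,-.349])
def where():
    s=readout.observe();p=s["tool_pos"];R=Ro.from_rotvec(s["ee_rot"]).as_matrix()
    d=p[:2]-C
    print("t",round(s["time"],2),"crate x,y,z",(d@ex*1e3).round(1),(d@ey*1e3).round(1),(p[2]*1e3).round(1),"F crate",(s["contact_force"][:2]@ex).round(1),(s["contact_force"][:2]@ey).round(1),s["contact_force"][2].round(1),"w",round(s["gripper_width"],3))
    return s,p,R
def to(xc,yc,z):
    s,p,R=where()
    t=np.append(C+xc*ex+yc*ey,z); print("offset",(R.T@(t-p)).round(4))
    Rt=np.c_[np.append(-ey,0),np.append(-ex,0),[0,0,-1]]
    print("turn",np.degrees(Ro.from_matrix(R.T@Rt).as_rotvec()).round(2))
E
python3 -c "from h import *;to(0,-.175,.23)"
```

```text
time: 0.87
tool_pos: [0.323, -0.2442, 0.2314]
ee_rot: [-1.802, 2.573, -0.0]
contact_force: [0.4, -0.8, 0.3]
gripper_width: 0.0
t 0.87 crate x,y,z -39.4 -408.1 231.4 F crate 0.7 -0.6 0.3 w 0.0
offset [-0.2328 -0.0412  0.0015]
turn [-0.03  0.03  0.45]
```

```bash
python3 -m inch '{"turn":[[0,0,0.4],[0,0,0.4],[0,0,0.4],[0,0,0.4],[0,0,0.4],[0,0,0.4],[0,0,0.4],[0,0,0.4]],"offset":[[-0.035,-0.006,0],[-0.07,-0.012,0],[-0.105,-0.019,0],[-0.14,-0.025,0.0],[-0.175,-0.031,0.01],[-0.21,-0.038,0.03],[-0.232,-0.041,0.06],[-0.232,-0.041,0.071]],"claw":[-1,-1,-1,-1,-1,-1,-1,-1]}'
python3 - <<'E'
from h import *
to(0,-.175,.16)
f=cams.grab_frame("side");cv2.imwrite("pics/s1.png",f["img"])
E
```

```text
time: 1.53
tool_pos: [0.4414, -0.0401, 0.1566]
ee_rot: [1.786, -2.58, -0.005]
contact_force: [-1.2, 0.3, -0.7]
gripper_width: -0.0002
t 1.53 crate x,y,z 0.3 -175.5 156.6 F crate -1.2 -0.1 -0.7 w -0.0
offset [-0.0005  0.0003 -0.0034]
turn [ 0.26 -0.04 -0.18]
```

View pics/s1.png

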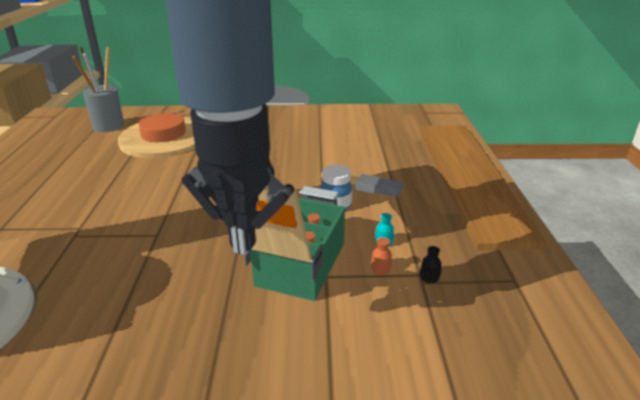

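The shut fingers are at about (240,250), just behind the leaning flap, with the lip and bottles clear. I push to roughly upright now.

```bash
python3 -m inch '{"turn":[[0,0,0],[0,0,0],[0,0,0],[0,0,0],[0,0,0],[0,0,0],[0,0,0],[0,0,0]],"offset":[[-0.012,0,-0.003],[-0.024,0,-0.003],[-0.034,0,-0.003],[-0.044,0,-0.003],[-0.054,0,-0.003],[-0.064,0,-0.003],[-0.072,0,-0.003],[-0.077,0,-0.003]],"claw":[-1,-1,-1,-1,-1,-1,-1,-1]}'
python3 - <<'E'
from h import *
to(0,-.0985,.16)
f=cams.grab_frame("side");cv2.imwrite("pics/s2.png",f["img"])
E
```

```text
time: 2.25
tool_pos: [0.4694, 0.0297, 0.1634]
ee_rot: [-1.785, 2.585, -0.0]
contact_force: [0.3, -0.1, 0.6]
gripper_width: 0.0003
t 2.25 crate x,y,z 2.2 -100.4 163.4 F crate 0.4 0.0 0.6 w 0.0
offset [-0.0019  0.0022  0.0034]
turn [-0.01 -0.   -0.31]
```

View pics/s2.png

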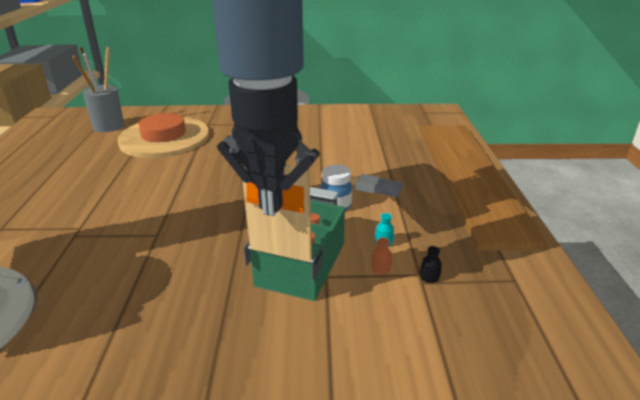

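The flap is about upright, with the fingertip at (268,208) on the lower edge of the orange step. I fold on along the arc.

```bash
python3 -m inch '{"turn":[[0,0,0],[0,0,0],[0,0,0],[0,0,0],[0,0,0],[0,0,0],[0,0,0],[0,0,0]],"offset":[[-0.007,0,0.003],[-0.014,0,0.006],[-0.022,0.001,0.009],[-0.03,0.002,0.012],[-0.037,0.002,0.016],[-0.044,0.002,0.019],[-0.05,0.002,0.022],[-0.05,0.002,0.022]],"claw":[-1,-1,-1,-1,-1,-1,-1,-1]}'
python3 - <<'E'
from h import *
to(0,-.048,.141)
f=cams.grab_frame("side");cv2.imwrite("pics/s3.png",f["img"][100:320,160:460].repeat(2,0).repeat(2,1))
E
```

```text
time: 2.97
tool_pos: [0.4849, 0.0771, 0.1403]
ee_rot: [1.785, -2.584, -0.001]
contact_force: [-0.8, 0.3, 0.1]
gripper_width: 0.0003
t 2.97 crate x,y,z 0.1 -50.5 140.3 F crate -0.8 -0.0 0.1 w 0.0
offset [-0.0025  0.0001 -0.0007]
turn [ 0.06 -0.04 -0.3 ]
```

View pics/s3.png

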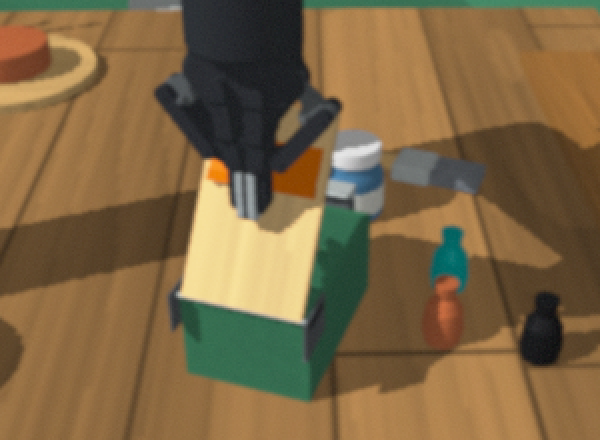

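The flap is folded to about 55° and the tip, at (250,210) in the crop, sits below the step. I go on down to nearly flat.

```bash
python3 -m inch '{"turn":[[0,0,0],[0,0,0],[0,0,0],[0,0,0],[0,0,0],[0,0,0],[0,0,0],[0,0,0]],"offset":[[-0.009,0,0.006],[-0.017,0,0.013],[-0.023,0,0.02],[-0.027,0,0.027],[-0.03,0,0.034],[-0.033,0,0.04],[-0.034,0,0.046],[-0.034,0,0.048]],"claw":[-1,-1,-1,-1,-1,-1,-1,-1]}'
python3 - <<'E'
from h import *
to(0,-.014,.081)
f=cams.grab_frame("side");cv2.imwrite("pics/s4.png",f["img"][100:320,160:460].repeat(2,0).repeat(2,1))
f=cams.grab_frame("top");cv2.imwrite("pics/t4.png",f["img"][160:340,200:460].repeat(3,0).repeat(3,1))
E
```

```text
time: 3.68
tool_pos: [0.4967, 0.1081, 0.0922]
ee_rot: [1.784, -2.585, -0.001]
contact_force: [0.9, 0.0, 1.9]
gripper_width: -0.0001
t 3.68 crate x,y,z 0.3 -17.3 92.2 F crate 0.9 0.4 1.9 w -0.0
offset [-0.0034  0.0003  0.0111]
turn [ 0.05 -0.03 -0.33]
```

View pics/s4.png

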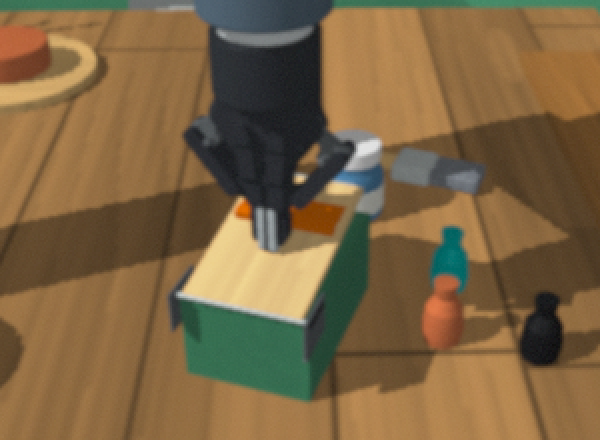

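View pics/t4.png

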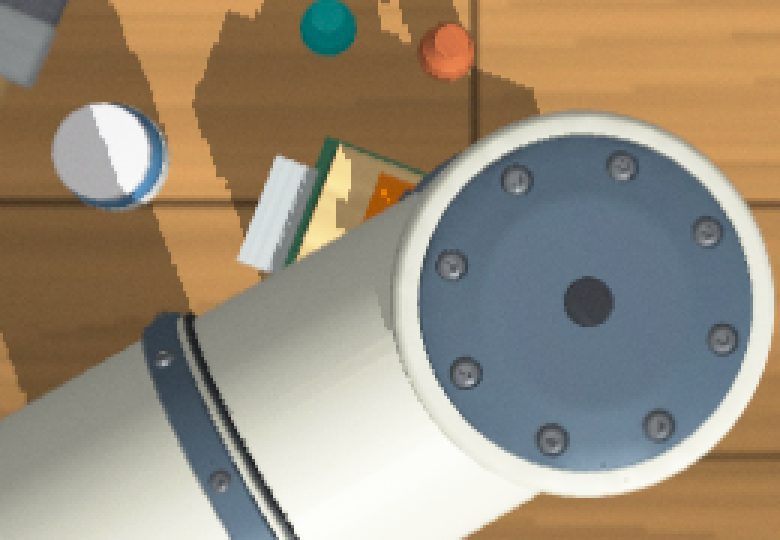

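In the top view the flap edge, at about (320,200) in the crop, is still short of the lip with green rim showing between them. Now I press it flat gently.

```bash
python3 -m inch '{"turn":[[0,0,0],[0,0,0],[0,0,0],[0,0,0],[0,0,0],[0,0,0],[0,0,0]],"offset":[[0,0,0.002],[0,0,0.004],[0,0,0.006],[0,0,0.008],[0,0,0.01],[0,0,0.01],[0,0,0.01]],"claw":[-1,-1,-1,-1,-1,-1,-1]}'
python3 -c "from h import *;to(0,-.014,.081)"
```

```text
time: 4.37
tool_pos: [0.4969, 0.1079, 0.0832]
ee_rot: [1.785, -2.585, 0.0]
contact_force: [-0.0, -0.2, 0.1]
gripper_width: 0.0002
t 4.37 crate x,y,z 0.6 -17.5 83.2 F crate 0.0 -0.2 0.1 w 0.0
offset [-0.0035  0.0007  0.0022]
turn [ 0.01 -0.02 -0.34]
```

```bash
python3 -m inch '{"turn":[[0,0,0],[0,0,0],[0,0,0],[0,0,0]],"offset":[[0,0,0.001],[0,0,0.002],[0,0,0.003],[0,0,0.003]],"claw":[-1,-1,-1,-1]}'
python3 -c "from h import *;to(0,-.014,.081)"
```

```text
time: 4.7
tool_pos: [0.4971, 0.1079, 0.0805]
ee_rot: [-1.785, 2.585, -0.001]
contact_force: [-0.8, 0.6, 4.2]
gripper_width: 0.0002
t 4.7 crate x,y,z 0.8 -17.4 80.5 F crate -0.9 0.3 4.2 w 0.0
offset [-0.0034  0.0008 -0.0005]
turn [-0.02 -0.   -0.33]
```

```bash
python3 -m inch '{"turn":[[0,0,0],[0,0,0],[0,0,0]],"offset":[[0,0,0.0005],[0,0,0.001],[0,0,0.001]],"claw":[-1,-1,-1]}'
python3 -c "from h import *;to(0,-.014,.081)
f=cams.grab_frame('side');cv2.imwrite('pics/s5.png',cv2.resize(f['img'][170:310,230:360],None,fx=5,fy=4))"
```

```text
time: 4.95
tool_pos: [0.4972, 0.1079, 0.08]
ee_rot: [-1.785, 2.585, -0.001]
contact_force: [-2.6, 0.5, 7.8]
gripper_width: -0.0003
t 4.95 crate x,y,z 0.9 -17.3 80.0 F crate -2.6 -0.5 7.8 w -0.0
offset [-0.0033  0.0009 -0.001 ]
turn [-0.05  0.01 -0.32]
```

View pics/s5.png

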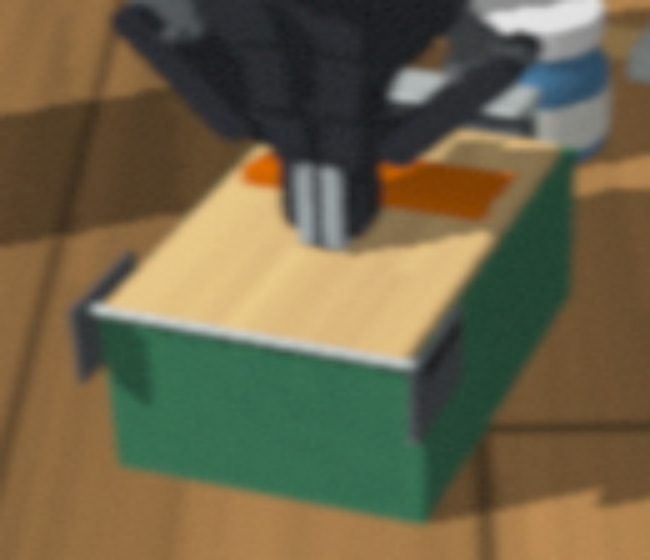

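The flap lies flat under about 8 N. Now I push it along.

```bash
python3 -m inch '{"turn":[[0,0,0],[0,0,0],[0,0,0],[0,0,0],[0,0,0],[0,0,0],[0,0,0],[0,0,0]],"offset":[[-0.0025,0,0],[-0.005,0,0],[-0.0075,0,0],[-0.01,0,0],[-0.012,0,0],[-0.014,0,0],[-0.016,0,0],[-0.018,0,0]],"claw":[-1,-1,-1,-1,-1,-1,-1,-1]}'
python3 -c "from h import *;to(0,-.014,.081)
f=cams.grab_frame('side');cv2.imwrite('pics/s6.png',cv2.resize(f['img'][170:310,230:360],None,fx=5,fy=4))"
```

```text
time: 5.67
tool_pos: [0.5028, 0.1234, 0.0799]
ee_rot: [1.784, -2.583, 0.003]
contact_force: [-2.1, -5.2, 8.7]
gripper_width: 0.0002
t 5.67 crate x,y,z 0.8 -0.9 79.9 F crate -0.2 -5.6 8.7 w 0.0
offset [ 0.0131  0.0007 -0.0011]
turn [ 0.   -0.17 -0.32]
```

View pics/s6.png

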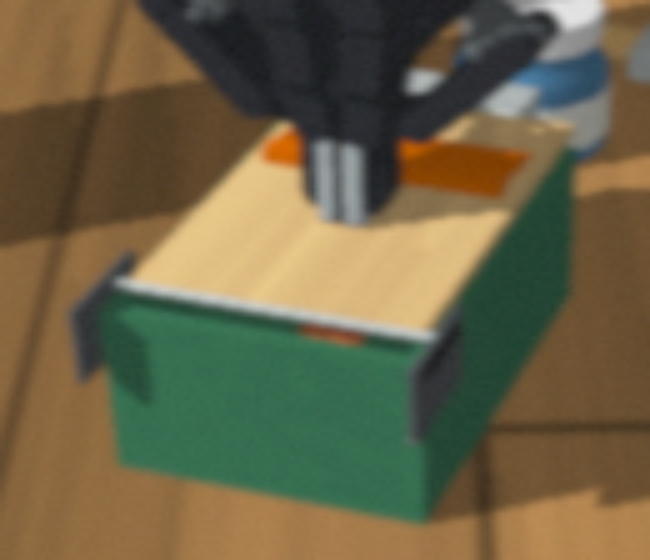

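The hinge edge has moved forward from row 305 to row 280 in the crop and a gap has opened behind it, so the flap is sliding at about 5.6 N. I keep pushing.

```bash
python3 -m inch '{"turn":[[0,0,0],[0,0,0],[0,0,0],[0,0,0],[0,0,0],[0,0,0],[0,0,0]],"offset":[[-0.002,0,0],[-0.004,0,0],[-0.006,0,0],[-0.008,0,0],[-0.01,0,0],[-0.01,0,0],[-0.01,0,0]],"claw":[-1,-1,-1,-1,-1,-1,-1]}'
python3 -c "from h import *;to(0,-.014,.081)
f=cams.grab_frame('side');cv2.imwrite('pics/s7.png',cv2.resize(f['img'][170:310,230:360],None,fx=5,fy=4))
f=cams.grab_frame('top');cv2.imwrite('pics/t7.png',f['img'][160:340,200:460].repeat(3,0).repeat(3,1))"
```

```text
time: 6.3
tool_pos: [0.5064, 0.1325, 0.0798]
ee_rot: [1.784, -2.583, 0.003]
contact_force: [-2.1, -4.4, 6.9]
gripper_width: -0.0001
t 6.3 crate x,y,z 1.0 8.9 79.8 F crate -0.4 -4.8 6.9 w -0.0
offset [ 0.023   0.0009 -0.0011]
turn [-0.01 -0.18 -0.32]
```

View pics/s7.png

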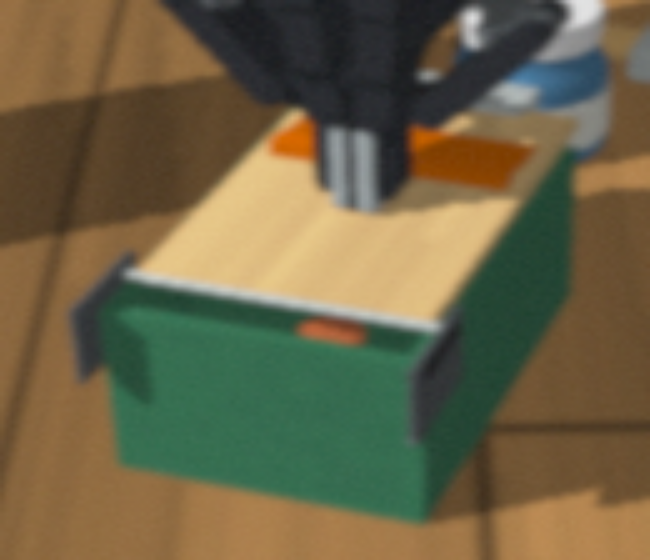

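View pics/t7.png

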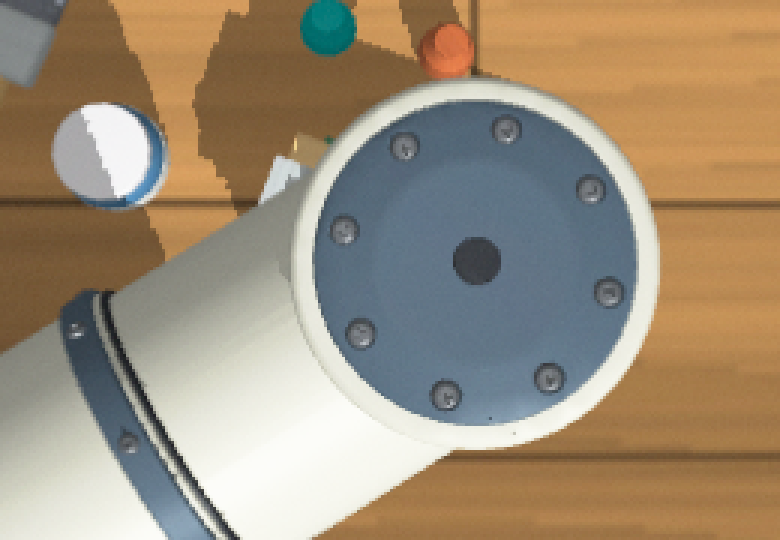

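At the top the flap corner, at (307,148) in the crop, now reaches past the rim beneath the lip. I measure the slide and push on towards the stop.

```bash
python3 -m inch '{"turn":[[0,0,0],[0,0,0],[0,0,0],[0,0,0],[0,0,0],[0,0,0]],"offset":[[-0.0015,0,0],[-0.003,0,0],[-0.0045,0,0],[-0.006,0,0],[-0.006,0,0],[-0.006,0,0]],"claw":[-1,-1,-1,-1,-1,-1]}'
python3 -c "from h import *;to(0,-.014,.081)
f=cams.grab_frame('side');cv2.imwrite('pics/s8.png',cv2.resize(f['img'][170:310,230:360],None,fx=5,fy=4))
for uv in [(249,246.2),(255,238)]: print((onz(f,uv,.081)[:2]-C)@np.c_[ex,ey])"
```

```text
time: 6.9
tool_pos: [0.5086, 0.1382, 0.0797]
ee_rot: [1.784, -2.583, 0.003]
contact_force: [-1.8, -5.1, 7.3]
gripper_width: -0.0001
t 6.9 crate x,y,z 1.0 15.0 79.7 F crate 0.1 -5.4 7.3 w -0.0
offset [ 0.029   0.0008 -0.0012]
turn [-0.01 -0.17 -0.32]
[-0.04595471 -0.0805972 ]
[-0.04645793 -0.06000349]
```

View pics/s8.png

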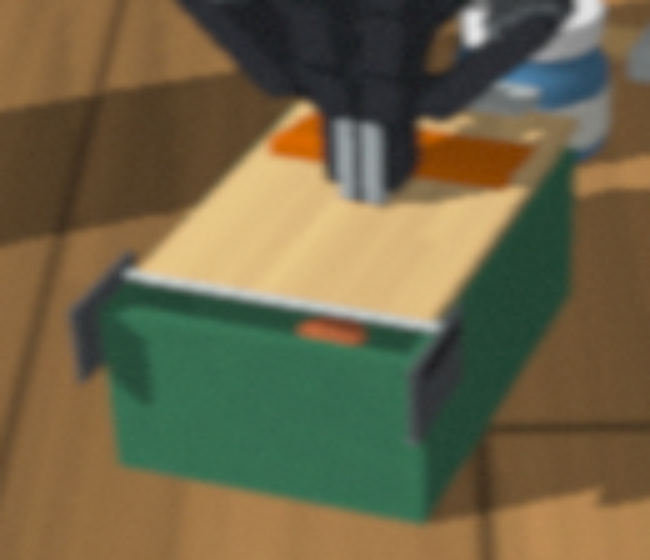

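The last push slid the finger over the board while the hinge edge stayed at (125,272). The measured slide of about 21 mm agrees that it is home. Now I lift clear.

```bash
python3 -m inch '{"turn":[[0,0,0],[0,0,0],[0,0,0],[0,0,0],[0,0,0],[0,0,0],[0,0,0],[0,0,0]],"offset":[[0.001,0,-0.001],[0.001,0,-0.003],[0.001,0,-0.006],[0.001,0,-0.02],[0.001,0,-0.04],[0.001,0,-0.07],[0.02,0,-0.1],[0.05,0,-0.1]],"claw":[-1,-1,-1,-1,-1,-1,-1,-1]}'
python3 -m inch '{"turn":[[0,0,0],[0,0,0],[0,0,0],[0,0,0],[0,0,0],[0,0,0],[0,0,0],[0,0,0]],"offset":[[0.03,0,0],[0.06,0,0],[0.09,0,0],[0.12,0,0],[0.15,0,0],[0.18,0,0],[0.2,0,0],[0.2,0,0]],"claw":[-1,-1,-1,-1,-1,-1,-1,-1]}'
python3 -c "from h import *;where()
f=cams.grab_frame('side');cv2.imwrite('pics/s9.png',cv2.resize(f['img'][140:310,210:460],None,fx=3,fy=3))
f=cams.grab_frame('top');cv2.imwrite('pics/t9.png',f['img'][100:340,160:420].repeat(2,0).repeat(2,1))"
```

```text
time: 7.62
tool_pos: [0.4948, 0.0947, 0.1849]
ee_rot: [-1.783, 2.575, -0.005]
contact_force: [1.6, -0.1, 0.3]
gripper_width: -0.0
time: 8.28
tool_pos: [0.4188, -0.0962, 0.1792]
ee_rot: [1.781, -2.587, -0.001]
contact_force: [-0.5, -0.5, 0.3]
gripper_width: 0.0004
t 8.28 crate x,y,z -1.3 -236.0 179.2 F crate -0.3 -0.7 0.3 w 0.0
```

View pics/s9.png

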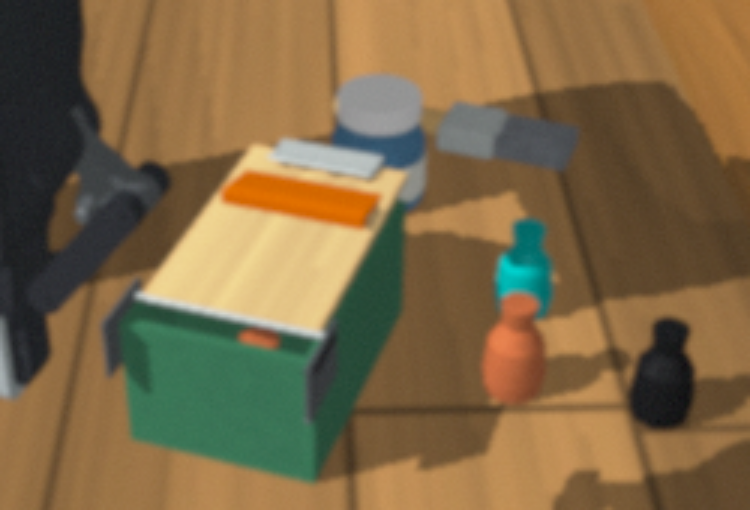

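View pics/t9.png

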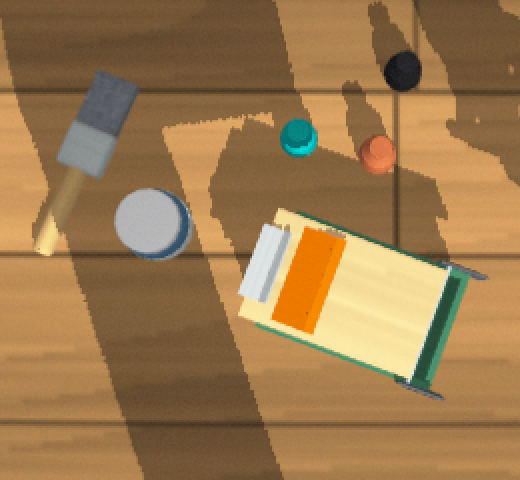

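The flap is flat with its front edge under the lip (the lip is at (265,262) in the top crop). The jar, brush and bottles are where they were. I let the arm settle and hand in.

```bash
python3 -m inch '{"turn":[[0,0,0],[0,0,0],[0,0,0],[0,0,0]],"offset":[[0,0,-0.01],[0,0,-0.02],[0,0,-0.02],[0,0,-0.02]],"claw":[-1,-1,-1,-1]}'
python3 - <<'E'
from h import *
where()
f=cams.grab_frame('top')
for uv in[(160+240/2,100+317/2),(160+410/2,100+381/2),(160+279/2,100+209/2)]: print(((onz(f,uv,.081)[:2]-C)@np.c_[ex,ey]).round(4))
from station import ticket
print(ticket.job_done())
E
```

```text
time: 8.72
tool_pos: [0.4209, -0.0931, 0.1993]
ee_rot: [-1.785, 2.584, -0.0]
contact_force: [-0.9, 0.5, -0.4]
gripper_width: -0.0
t 8.72 crate x,y,z -0.4 -232.4 199.3 F crate -1.0 0.2 -0.4 w -0.0
[-0.0479  0.0868]
[-0.0477 -0.0585]
[0.0443 0.0884]
the job is handed in; nothing more can be done
None
```

The crate is closed and the job is handed in, at about 8.8 s of the 43 s allowed. No verdict is reported, so what follows is from my own checks.

**What I did:** With the fingers shut, I pushed the flap over from behind and pressed it flat while it was still short of the lip. I then slid it along +y until it stopped and moved the arm clear.

**Flap:** The pictures taken after letting go show it lying flat under the lip. I did not measure its angle.
- **Front edge:** at 87–88 mm along the crate's +y, about 14–15 mm past the lip's entry edge (at least 6 mm is needed).
- **Slide:** about 19–21 mm of the 22 mm. The front edge gives about 19–20 mm and the side view about 21 mm, a difference I put down to calibration and pixel error.

**Forces:** The highest readings were about 9 N down and 6 N along. They were taken at the end of each move, so short peaks in between are not recorded. The readings were near zero once the arm was clear.

**Other objects:** The loose bottle, jar and brush look unmoved and upright, but I judged that by eye. The bottles inside the crate are now covered and I could not check them.

**Last push:** On the last 6 mm the finger slid over the board instead of moving the flap. I took that to mean the flap was home, but no rise in force showed it reaching the stop.

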